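Stand the stock post in its hidden socket and rack a pipe flange on it

TASK

In this plumbing stockroom, take the steel post with the red band out of its wooden holder and stand it upright, fully home, in the blind hole in the black pad of the timber plinth. The hole is hidden: a sprung dust plug fills it flush, somewhere in the recess, so feel for it by sliding the post's foot over the pad in a spiral until it drops in. Then lower the brass flange, hub up, over the post until it lies flat on the plinth (do not drop it), and leave the other stock on the bench undisturbed.

Things in the scene. Friction and masses are not known exactly. Their poses are not given: they have to be found in the camera images.
- plinth: fixed square timber box, 150 x 150 mm and 50 mm high, origin at the centre of its underside, z up, sides along x and y. In the middle of its top is a square recess, 64 x 64 mm with sides along x and y, 8 mm deep, whose floor is a firm black pad. In that floor is the upright blind hole; a post fully home in it has its foot 26 mm below the pad's surface
- recess (a point): middle of the pad's surface (recess floor), 42 mm above the table; axes as the plinth's. The hole, 24.5 mm across, is centred up to 9 mm in x and 9 mm in y from here, unknown, filled flush by a black sprung plug that sinks 26 mm to its stop under a push of 0.3 N rising to 0.7 N (the post's weight keeps it down)
- holder: fixed wooden block, 80 x 80 mm and 34 mm high, with a loose blind hole 28 mm across and 26 mm deep in its top where the post stands at the start; origin at the centre of its underside
- post: the steel post; origin at its foot, z along it to the top. The same as the next two entries
- post_center (a point): centre of the steel post: a round bar 22 mm across and 100 mm long, red band near the top, 0.17 to 0.34 kg, standing upright; this point is half-way up (50 mm above the foot), z along the post. The foot is chamfered 2 mm wide and 2.5 mm high
- post_foot (a point): centre of the post's flat foot, 50 mm below its centre
- flange: the brass flange; origin at the centre of its underside, z up through the hub. The same as the next entry
- flange_center (a point): centre of the brass flange: a disc 110 mm across and 8 mm thick with a round hub 48 mm across on top, 42 mm high in all, a plain bore 30 mm across right through; 0.32 to 0.63 kg. This point is on the bore's axis, 21 mm above the underside; z up through the hub. It lies flat on the table, hub up, at the start
- green_carton: green carton, 100 x 150 x 70 mm; bystander, origin at the centre of its underside; leave alone
- white_carton: white carton with a brown tape band, 100 x 140 x 80 mm; bystander, origin at the centre of its underside; leave alone
- valve: brass ball valve with a red lever, about 100 mm long and 90 mm high; bystander, origin at the centre of its underside; leave alone
- coupling: upright copper pipe coupling, 48 mm across, 60 mm high; bystander, origin at the centre of its underside; leave alone
- tub: white jar with a blue cap, 72 mm across, 80 mm high; bystander, origin at the centre of its underside; leave alone
- sealant_can: blue can, 70 mm across, 100 mm high; bystander, origin at the centre of its underside; leave alone
- wrench: steel wrench, 160 mm long, lying flat; bystander, origin at the centre of its underside; leave alone

How it is judged:
By the outcome, as a careful person would: the job done as asked, in the order asked, and still so for the second after the job is handed in, with the robot touching nothing.
It also fails if it takes over 72 s, if anything falls off the work surface, if the arm or the gripper's body presses on something with over 40 N, if the wrist force passes 120 N, or if a joint passes its speed limit or range.

ROBOT

A 6-joint arm with a two-finger parallel gripper is mounted at the origin on the work surface. World frame = base frame: x ahead of the robot, y to its left, z up, the work surface at z = 0. Lengths are in m, angles in rad, forces in N, time in s.
With the tool pointing down it reaches from about 0.375 to 0.75 m from the base axis. Payload 9 kg.
Tool frame: the origin (TCP) lies midway between the tips of the shut fingers; the grasp point (between the pads) lies 19 mm behind it; z points along the fingers, y is the direction in which the jaws open and shut (so a half turn about z gives the same grasp; the last joint's range is limited). The gripper opens to 85 mm and grips with 20 to 120 N. Pads are 22 mm wide; open, the fingers measure 114 mm over their backs; the gripper's body (76 mm by 85 mm) begins 54 mm behind the grasp point. The pads swing forward as they close: fully open they stand 13 mm farther back than shut.
Start: joints at [-1.376, 0.104, 0.097, 1.564, 0, 1.353], TCP at [0.241, -0.55, 0.231] pointing down, gripper open.
Joint ranges: [-2.99, 2.99], [-0.84, 1.86], [-1.1, 1.16], [-1.84, 2.11], [-1.51, 1.56], [-3.14, 3.14]. Speed limits (rad/s): [2.22, 2.22, 2.57, 3.14, 3.14, 3.14].

INTERFACE

Orientations are given as a rotation vector (axis times angle).
In Python, from bench import bot, jaws, get_image, recognise, status gives the robot as it stands. Calls block until the motion is done:
- bot.reach(position, orientation): joint-space move of the TCP to a pose.
- bot.line_to(position, attitude=None, speed=0.15, guard=None): straight line of the TCP; attitude=None keeps the orientation; speed is the mean speed in m/s. With guard (N) it stops when the force on the tool has changed by that much, and returns True; else False.
- bot.goto_joints(angles): joint-space move.
- jaws.let_go() and jaws.clamp(newtons=None): open the fingers fully, or close them until they stop; newtons is the grip in N (None keeps the last).
- bot.sleep(seconds).
- bot.inverse_kinematics(position, orientation): joint angles nearest the present ones, or None.
- get_image(name): name is "scene" or "top"; returns a dict with "image" (400x640x3 uint8, blue, green, red), "fov_y" (degrees; the focal length in pixels is half the picture's height over the tangent of half this angle, whatever the lens; pixels are square), "cx", "cy" (the principal point, pixels), "R" (3x3) and "t" (3): a world point X has camera coordinates R X + t. Camera axes: x right, y down, z forward; pixel columns grow to the right and rows downward; lengths in m; the calibration is good to about 2 mm. A picture is of the moment at which its call begins. There is no depth.
A pose or a line that the arm cannot do raises bot.MotionError and nothing moves.
- bot.hand_in(): hands the job in, once; it reports no verdict.
Trained networks look in a picture, given as the dict that the camera call returned (one of the last four; its "shot" number tells which), for a name from the list of things; names that differ only in an ending like _2 or _b are one class to them, and where a whole thing is asked for, a point or a joint stands for the part that bears it (a point fixed in the world has none). Each returns a list of dicts, best first, with "score" (0 to 1); they miss things now and then, are a little off and sometimes report something else, mostly with a low value. They report only what shows in the picture. A call takes as long as a camera call.
- recognise(picture, label): "uv" ([column, row] in pixels, amid what is visible of it).
Readings, each from a call of its own:
- status.get_time_s(): time.
- status.get_q(): joint angles.
- status.get_joint_vel(): joint speeds.
- status.get_joint_torque(): joint torques, N m.
- status.get_tool_pos(): TCP position.
- status.get_tool_rot(): TCP orientation.
- status.get_force(): force on the tool from outside, world axes, zero at the start.
- status.get_ft_torque(): the same for the moment, N m.
- status.get_grip_width(): finger opening in m.
Only numpy, scipy, OpenCV 4.12 (cv2) and the standard library are available. Lean on these libraries where they do the work, as an engineer would, in place of code of your own. Each camera call takes 0.05 s, during which the arm holds its last target.

## Working session

There is one attempt and no reset: what is moved stays moved. The work goes in short steps, each a Python script; the robot and the scene stay as the last script left them, time stands still between calls to the robot, and variables do not carry over. Pictures are saved under pics/ and viewed, and the job is handed in when it is done.

```bash
ls; mkdir -p pics; python3 - <<'E'
from bench import bot,jaws,get_image,recognise,status
import cv2
for n in("scene","top"):
    p=get_image(n); cv2.imwrite(f"pics/{n}0.png",p["image"]); print(n,p["fov_y"],p["cx"],p["cy"],p["R"],p["t"])
    for l in("plinth","holder","post","flange","coupling","tub","sealant_can","valve"):
        print(l,[(d["uv"],round(d["score"],2)) for d in recognise(p,l)][:2])
print(status.get_time_s(),status.get_tool_rot(),status.get_force())
E
```

```text
pics
scene 51.50732787327312 326.3544912139662 196.4286562660848 [[ 0.75587113  0.65464363  0.01002755]
 [ 0.5059956  -0.57438126 -0.64347076]
 [-0.4154844   0.49145486 -0.76540501]] [-0.42742975 -0.26047839  1.50498371]
plinth [([332.3, 192.2], 0.56)]
holder [([230.3, 261.0], 0.65)]
post [([224.2, 251.2], 0.77)]
flange [([371.7, 134.5], 0.87), ([425.6, 181.1], 0.57)]
coupling [([312.0, 151.7], 0.69), ([274.2, 185.7], 0.24)]
tub [([234.3, 323.4], 0.77), ([378.6, 241.0], 0.41)]
sealant_can [([435.5, 129.4], 0.63)]
valve [([379.3, 239.6], 0.79), ([232.7, 321.9], 0.15)]
top 56.178770053028174 316.32184314476194 197.21123995941517 [[-9.57724689e-03 -9.99954036e-01 -4.49051796e-04]
 [-9.97906523e-01  9.58635839e-03 -6.39583642e-02]
 [ 6.39597292e-02 -1.64433328e-04 -9.97952467e-01]] [0.00732401 0.57138869 1.17365693]
plinth [([287.5, 191.6], 0.84)]
holder [([418.4, 216.5], 0.92)]
post [([299.8, 189.6], 0.52), ([428.3, 216.3], 0.43)]
flange [([213.9, 223.6], 0.91), ([271.7, 258.1], 0.17)]
coupling [([274.7, 262.1], 0.53)]
tub [([318.1, 134.7], 0.7), ([457.1, 164.2], 0.6)]
sealant_can [([169.7, 173.0], 0.64), ([320.5, 135.1], 0.42)]
valve [([320.6, 136.0], 0.64)]
0.9 [3.07476048e+00 6.43877100e-01 1.49570367e-05] [-0.50927418  0.31146289  0.84837103]
```

View pics/scene0.png

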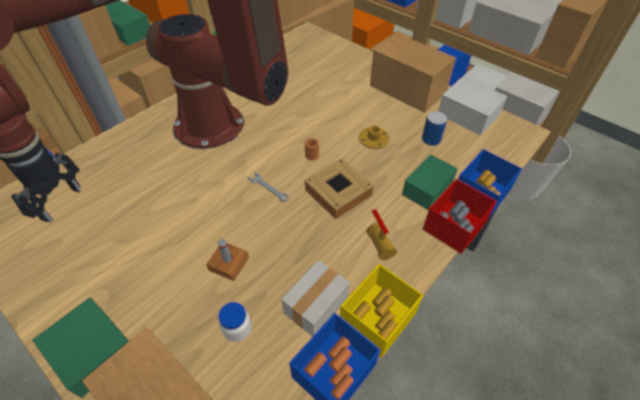

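View pics/top0.png

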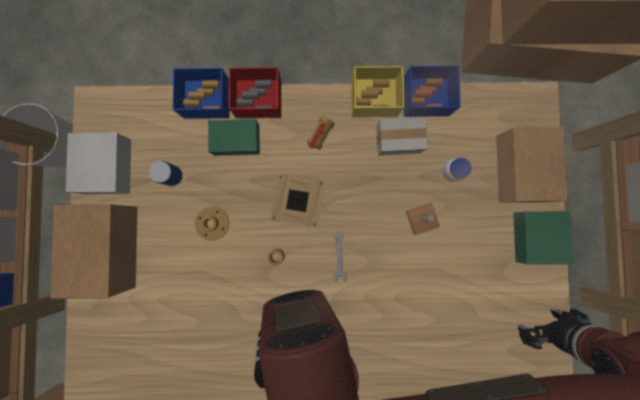

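```bash
python3 - <<'E'
import cv2
im=cv2.imread("pics/top0.png")
cv2.imwrite("pics/c1.png",cv2.resize(im[140:270,150:350],None,fx=4,fy=4,interpolation=cv2.INTER_CUBIC))
cv2.imwrite("pics/c2.png",cv2.resize(im[140:270,350:500],None,fx=4,fy=4,interpolation=cv2.INTER_CUBIC))
E
```

```text
(no output)
```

View pics/c1.png

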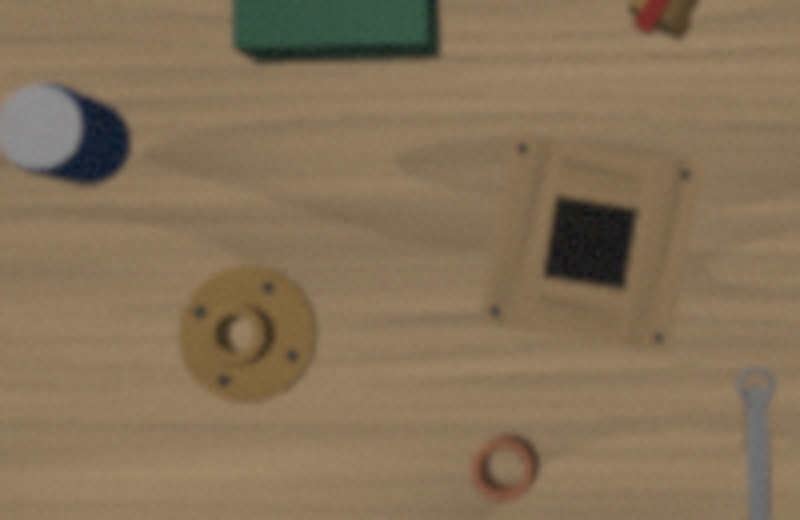

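View pics/c2.png

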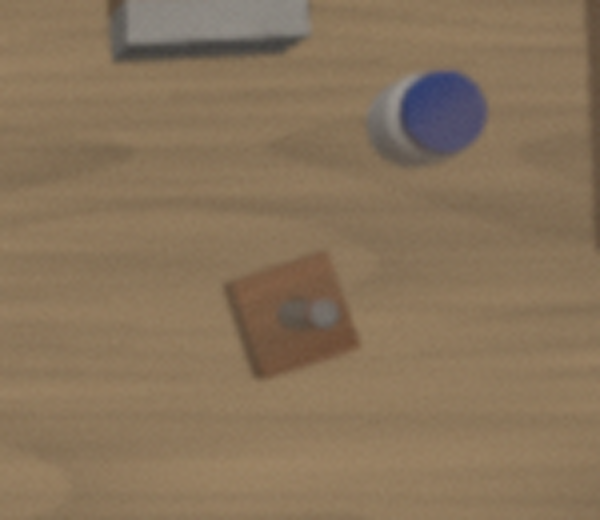

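The overview shows the plinth at about (297,200) in the top view, the flange at (212,223), the post top at (430,218) and the wrench between them at (339,257). The pixels are good enough to project. I'll check them against the scene camera.

```bash
cat > h.py <<'E'
import numpy as np, cv2
from bench import bot,jaws,get_image,recognise,status
from scipy.spatial.transform import Rotation as Ro
def f(p): return 200/np.tan(np.radians(p["fov_y"])/2)
def ray(p,uv,z):
    d=p["R"].T@np.array([(uv[0]-p["cx"])/f(p),(uv[1]-p["cy"])/f(p),1]); c=-p["R"].T@p["t"]
    return c+d*(z-c[2])/d[2]
def proj(p,X):
    c=p["R"]@np.array(X)+p["t"]; return np.array([p["cx"],p["cy"]])+f(p)*c[:2]/c[2]
def down(yaw): # tool pointing down, tool y axis at given world angle
    c,s=np.cos(yaw),np.sin(yaw); y=np.array([c,s,0]);z=np.array([0,0,-1.]);x=np.cross(y,z)
    return Ro.from_matrix(np.c_[x,y,z]).as_rotvec()
E
python3 - <<'E'
from h import *
t=get_image("top"); s=get_image("scene")
np.save("/tmp/s.npy",s,allow_pickle=True);np.save("/tmp/t.npy",t,allow_pickle=True)
g=lambda u,v,ox,oy:((u+.5)/4-.5+ox,(v+.5)/4-.5+oy)
sc=[ray(t,g(*c,150,140),.05) for c in((522,148),(685,174),(658,338),(494,311))]
P=np.mean(sc,0); print("plinth",P); 
for i in range(4):
    d=sc[(i+1)%4]-sc[i]; print(np.linalg.norm(d),np.degrees(np.arctan2(d[1],d[0]))%90)
F=ray(t,g(248,334,150,140),.008);print("flange",F)
T=ray(t,g(323,313,350,140),.108);print("post top",T)
H=np.mean([ray(t,g(*c,350,140),.034) for c in((228,287),(325,253),(358,346),(262,378))],0);print("holder",H)
C=ray(t,g(505,468,150,140),.06);print("coupling",C)
for n,X in(("pl",P),("fl",F),("po",T),("pofoot",T-[0,0,.06]),("coup",C)): print(n,proj(s,X))
print("tooltop",proj(t,status.get_tool_pos()),proj(s,status.get_tool_pos()))
im=s["image"]
cv2.imwrite("pics/s1.png",cv2.resize(im[110:230,290:440],None,fx=5,fy=5,interpolation=cv2.INTER_CUBIC))
cv2.imwrite("pics/s2.png",cv2.resize(im[220:290,190:270],None,fx=8,fy=8,interpolation=cv2.INTER_CUBIC))
E
```

```text
plinth [0.5605842  0.06153331 0.05      ]
0.12821303189116082 80.34483231312214
0.12862842545858136 80.09979110550748
0.12820885817884017 80.12638556789379
0.1281395983047625 80.10113920371941
flange [0.49235613 0.33708063 0.008     ]
post top [ 0.50180353 -0.33173898  0.108     ]
holder [ 0.50020911 -0.33087928  0.034     ]
coupling [0.38904721 0.12647609 0.06      ]
pl [338.51697185 181.88541333]
fl [373.34378646 136.76517728]
po [222.11086222 241.59576345]
pofoot [226.24855803 254.29889394]
coup [311.1196325  143.10368427]
tooltop [533.17096626 318.87445502] [ 65.35314315 208.61610335]
```

View pics/s1.png

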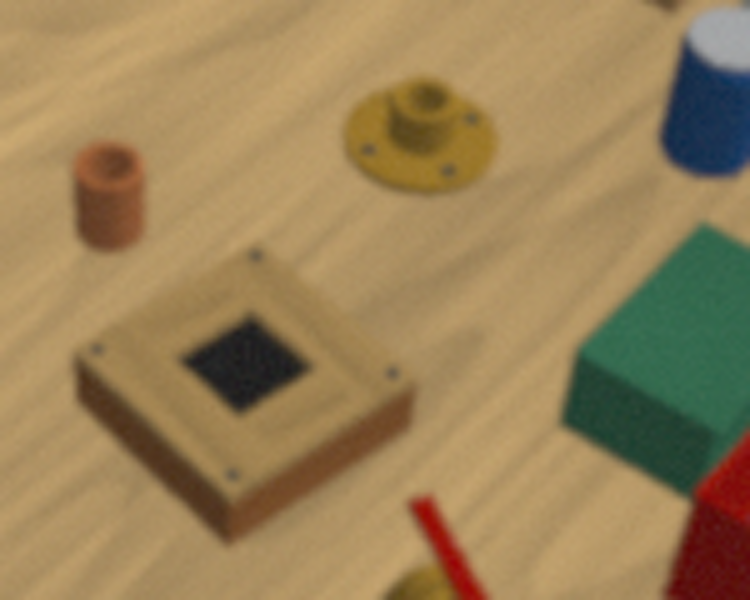

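View pics/s2.png

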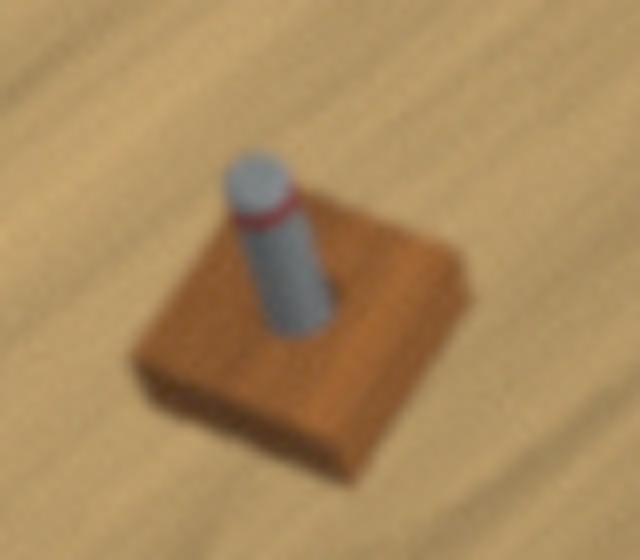

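Both cameras agree within about 0.7 px (2 mm), the screw square is consistent at 128 mm per side, and the plinth's yaw is about -10°. Next I'll check IK and pick the jaw direction.

```bash
python3 - <<'E'
from h import *
print(np.round(status.get_q(),3), status.get_grip_width())
for yaw in (-80,-40,-10,0,10,40,80,100,130,170,190):
  o=down(np.radians(yaw)); r=[]
  for X in((.5015,-.3315,.053),(.5015,-.3315,.25),(.5606,.0615,.087),(.5606,.0615,.25),(.4924,.337,.012),(.4924,.337,.25)):
    q=bot.inverse_kinematics(list(X),o); r.append(None if q is None else np.round(np.array(q)[[0,5]],2).tolist())
  print(yaw,r)
print(status.get_time_s())
E
```

```text
[-1.376  0.104  0.097  1.564  0.     1.353] 0.0853802314774373
-80 [[-0.8, 2.17], [-0.8, 2.17], [-0.12, 2.84], [-0.12, 2.84], [0.38, -2.93], [0.38, -2.93]]
-40 [[-0.8, 1.47], [-0.8, 1.47], [-0.12, 2.15], [-0.12, 2.15], [0.38, 2.65], [0.38, 2.65]]
-10 [[-0.8, 0.94], [-0.8, 0.94], [-0.12, 1.62], [-0.12, 1.62], [0.38, 2.13], [0.38, 2.13]]
0 [[-0.8, 0.77], [-0.8, 0.77], [-0.12, 1.45], [-0.12, 1.45], [0.38, 1.95], [0.38, 1.95]]
10 [[-0.8, 0.59], [-0.8, 0.59], [-0.12, 1.27], [-0.12, 1.27], [0.38, 1.78], [0.38, 1.78]]
40 [[-0.8, 0.07], [-0.8, 0.07], [-0.12, 0.75], [-0.12, 0.75], [0.38, 1.25], [0.38, 1.25]]
80 [[-0.8, -0.63], [-0.8, -0.63], [-0.12, 0.05], [-0.12, 0.05], [0.38, 0.56], [0.38, 0.56]]
100 [[-0.8, -0.98], [-0.8, -0.98], [-0.12, -0.3], [-0.12, -0.3], [0.38, 0.21], [0.38, 0.21]]
130 [[-0.8, -1.5], [-0.8, -1.5], [-0.12, -0.82], [-0.12, -0.82], [0.38, -0.32], [0.38, -0.32]]
170 [[-0.8, -2.2], [-0.8, -2.2], [-0.12, -1.52], [-0.12, -1.52], [0.38, -1.02], [0.38, -1.02]]
190 [[-0.8, -2.55], [-0.8, -2.55], [-0.12, -1.87], [-0.12, -1.87], [0.38, -1.36], [0.38, -1.36]]
1.0
```

```bash
cat >> h.py <<'E'
O=down(np.radians(-10))
E
python3 - <<'E'
from h import *
X=np.array([.5018,-.3317,0])
bot.reach(X+[0,0,.2],O); print(status.get_time_s())
hit=bot.line_to(X+[0,0,.053],speed=.15,guard=8); print(hit,status.get_time_s(),status.get_tool_pos(),status.get_force())
if not hit:
    jaws.clamp(60); print(status.get_grip_width(),status.get_force(),status.get_time_s())
    p=get_image("top");cv2.imwrite("pics/g1.png",cv2.resize(p["image"][140:270,350:500],None,fx=4,fy=4))
E
```

```text
2.2917
False 3.425 [ 0.50232604 -0.33229191  0.05417145] [-0.45013964 -0.80128491 -0.13667359]
0.020468534439329698 [-1.10565899  0.10631356  4.48461322] 4.0333
```

View pics/g1.png

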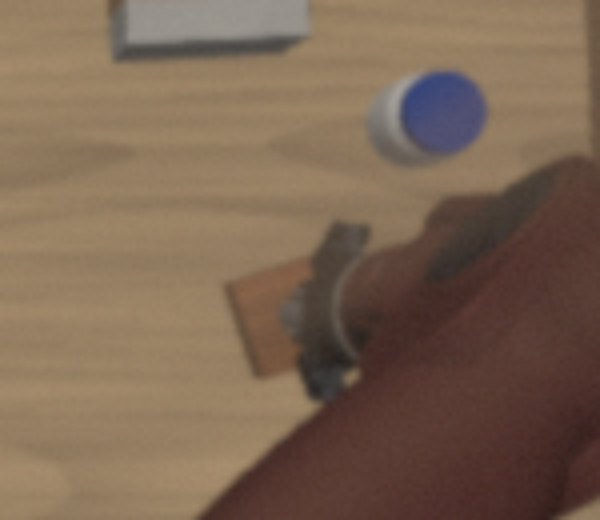

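The gripper is over the post at crop (320,310), and the grip width of 20.5 mm matches a 22 mm bar with pad squash. Lifting and carrying it over the recess.

```bash
python3 - <<'E'
from h import *
p=status.get_tool_pos()
bot.line_to([p[0],p[1],.2],speed=.15)
print(status.get_force(),status.get_grip_width(),status.get_time_s())
bot.reach([.5606,.0615,.2],O); bot.sleep(.3)
print(status.get_force(),status.get_grip_width(),status.get_time_s(),status.get_tool_pos())
p=get_image("scene");cv2.imwrite("pics/g2.png",cv2.resize(p["image"][100:230,270:420],None,fx=5,fy=5))
P=[.5606,.0615,.154]; print(proj(p,P),proj(p,[.5606,.0615,.254]))
t=get_image("top");cv2.imwrite("pics/g2t.png",cv2.resize(t["image"][130:270,220:370],None,fx=5,fy=5))
E
```

```text
[-0.51925526  0.69947773 -2.83728581] 0.020152289011082205 5.2167
[-0.02153101  0.49071717 -3.19979883] 0.020806362608938644 6.9917 [0.56068956 0.06087296 0.19992872]
[339.69620074 157.49318496] [340.99318697 130.72405817]
```

View pics/g2.png

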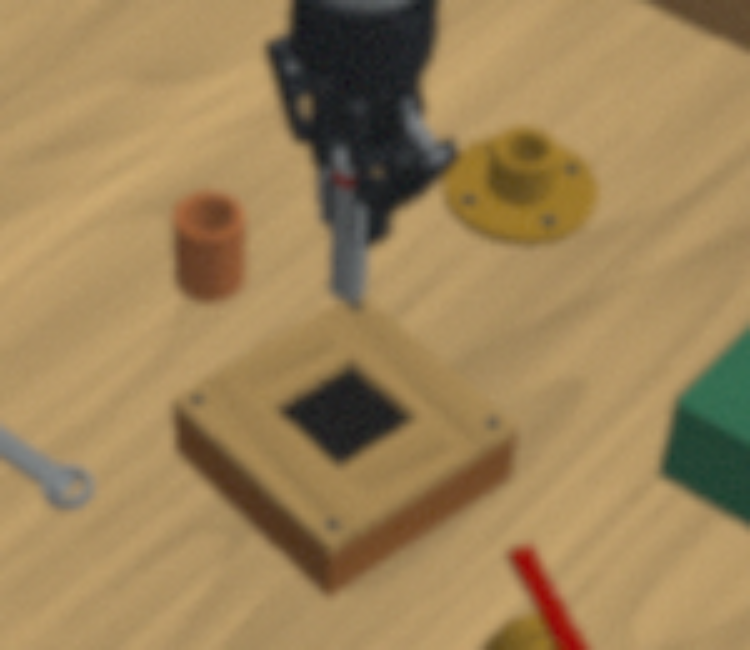

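View pics/g2t.png

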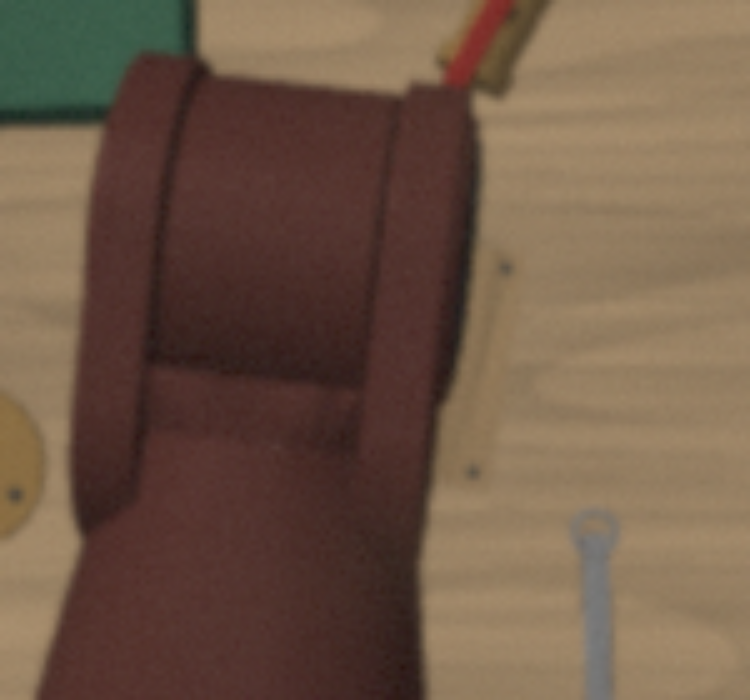

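```bash
python3 - <<'E'
from h import *
ps=[get_image("scene")["image"].astype(float) for _ in range(4)]
p=get_image("scene")
im=np.mean(ps,0).astype(np.uint8)
z=cv2.resize(im[120:170,315:370],None,fx=12,fy=12,interpolation=cv2.INTER_CUBIC)
g=lambda X:tuple(int(v) for v in ((proj(p,X)-[315,120]+.5)*12))
x,y=.5607,.0609
for dx,dy in((0,0),): cv2.line(z,g([x,y,.154]),g([x,y,.254]),(0,255,0),1)
cv2.imwrite("pics/g3.png",z); print(g([x,y,.154]),g([x,y,.24]))
E
```

```text
(301, 457) (314, 183)
```

View pics/g3.png

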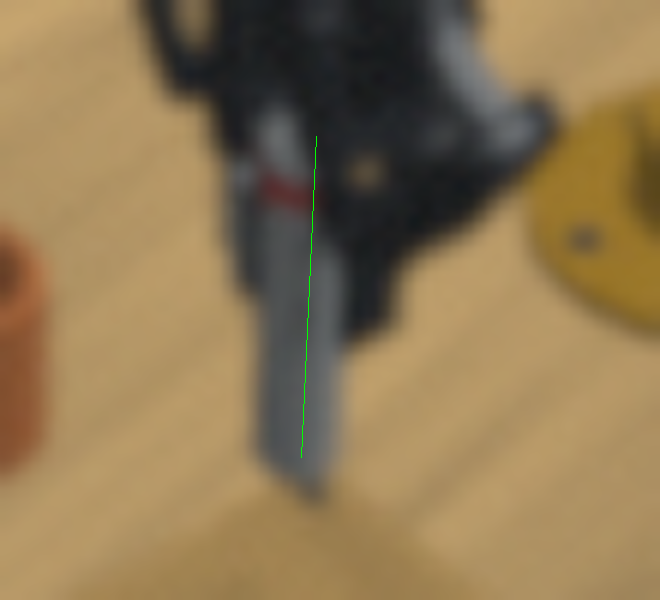

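The post hangs straight, with its axis following the projected vertical within about 1.5° and its foot at scene (339.5,159). I'll touch down gently at the recess centre.

```bash
python3 - <<'E'
from h import *
x,y=.5606,.0615
bot.line_to([x,y,.097],attitude=O,speed=.12); bot.sleep(.15)
f0=status.get_force(); print(f0,status.get_tool_pos(),status.get_time_s())
h=bot.line_to([x,y,.078],speed=.02,guard=4)
print(h,status.get_force()-f0,status.get_tool_pos(),status.get_time_s())
bot.sleep(.2);print(status.get_force()-f0,status.get_tool_pos())
np.save("/tmp/f0.npy",f0)
E
```

```text
[-1.05640675 -0.21492748 -2.69489554] [0.56124806 0.0614345  0.09800651] 8.5
True [ 1.13704045 -0.17007316  8.39052529] [0.56064867 0.0614711  0.0872407 ] 9.0833
[-0.22348386  0.19295592  7.7534956 ] [0.56064727 0.06149903 0.08723932]
```

Contact is at TCP z = 87.2 mm against 88 expected, with 7.7 N of preload. Starting the spiral now, watching for loss of Fz.

```bash
cat > spiral.py <<'E'
from h import *
f0=np.load("/tmp/f0.npy")
a=np.radians(-10); ex=np.array([np.cos(a),np.sin(a)]); ey=np.array([-np.sin(a),np.cos(a)])
C=np.array([.5606,.0615]); z=.0872; pitch=3.6e-3
pts=[];u=v=0.;d=[(1,0),(0,1),(-1,0),(0,-1)];n=1;i=0
while n<=7:
    for _ in range(2):
        u+=d[i%4][0]*n*pitch;v+=d[i%4][1]*n*pitch;i+=1;pts.append((u,v))
    n+=1
pts=[(np.clip(u,-.0115,.0115),np.clip(v,-.0115,.0115)) for u,v in pts]
found=False
for u,v in pts:
    q=C+u*ex+v*ey
    for k in range(3):
        h=bot.line_to([q[0],q[1],z],speed=.022,guard=5.5)
        f=status.get_force()-f0;p=status.get_tool_pos()
        print(round(u*1e3,1),round(v*1e3,1),h,np.round(f,1),np.round(p*1e3,1),round(status.get_time_s(),2))
        if f[2]<2.5: found=True;break
        if f[2]>14: z+=.0003
        elif f[2]<5.5: z-=.0002
        if not h: break
    if found or status.get_time_s()>26: break
print(found)
E
python3 spiral.py
```

```text
3.6 0.0 True [ 3.5 -0.7  5.2] [563.1  61.1  87.2] 9.51
3.6 0.0 False [0.5 0.2 7.5] [564.2  60.9  87.1] 9.77
3.6 3.6 False [ 0.6 -3.1  8.2] [564.9  64.3  87.2] 10.08
-3.6 3.6 False [3.5 0.3 8.2] [557.7  66.   87.3] 10.56
-3.6 -3.6 False [1.5 3.8 9.7] [556.3  59.5  87.3] 11.03
7.2 -3.6 True [-0.1  0.1  7.2] [556.6  59.7  87.3] 11.26
7.2 -3.6 True [ 0.3 -0.1  7.2] [556.9  59.7  87.3] 11.47
7.2 -3.6 True [-0.2  0.4  8. ] [557.2  59.7  87.2] 11.69
7.2 7.2 True [ 1.1 -1.4  7.4] [557.6  60.   87.3] 11.94
7.2 7.2 True [0.3 0.6 7.3] [559.5  61.2  87.2] 12.25
7.2 7.2 True [-0.5 -0.7  7.4] [560.2  61.7  87.2] 12.49
-7.2 7.2 False [ 1.4 -1.7  9.6] [554.8  70.1  87.3] 13.1
-7.2 -7.2 True [1.2 1.3 6.4] [554.6  69.1  87.3] 13.38
-7.2 -7.2 False [1.3 3.9 7.6] [552.4  55.4  87.3] 14.12
10.8 -7.2 True [0.4 1.  7.3] [552.7  55.5  87.3] 14.39
10.8 -7.2 True [0.1 0.8 8.3] [553.   55.5  87.3] 14.66
10.8 -7.2 True [0.5 0.4 6.9] [553.4  55.5  87.3] 14.93
10.8 10.8 True [ 1.3 -0.3  6.6] [567.5  65.5  87.2] 15.72
10.8 10.8 True [ 1.9 -0.8  6.8] [568.2  66.1  87.2] 15.93
10.8 10.8 True [ 1.2 -0.4  7.5] [569.2  66.8  87.3] 16.14
-10.8 10.8 False [ 3.7 -1.1  9.5] [551.9  74.1  87.3] 17.13
-10.8 -10.8 True [1.  1.5 6.2] [551.4  72.3  87.4] 17.51
-10.8 -10.8 False [1.9 2.4 7.1] [548.3  52.6  87.3] 18.55
11.5 -10.8 True [0.1 1.8 6.6] [548.6  52.8  87.3] 18.84
11.5 -10.8 True [0.1 0.4 8. ] [548.9  52.8  87.3] 19.13
11.5 -10.8 True [-0.2 -0.2  6.8] [549.1  52.7  87.3] 19.42
11.5 11.5 True [ 1.6 -0.5  5.9] [568.7  66.4  87.3] 20.44
11.5 11.5 True [ 1.2 -1.   6.3] [569.4  67.   87.3] 20.65
11.5 11.5 True [ 2.  -0.1  6.9] [570.4  67.7  87.3] 20.86
False
```

The guard tripped on start-of-motion friction, so the +x legs were cut short and the right side and lower-right quadrant weren't covered. I'll sweep that area in 2 mm steps, checking Fz after each step without a guard.

```bash
cat > sweep.py <<'E'
from h import *
f0=np.load("/tmp/f0.npy")
a=np.radians(-10); ex=np.array([np.cos(a),np.sin(a)]); ey=np.array([-np.sin(a),np.cos(a)])
C=np.array([.5606,.0615]); z=.0870
wp=np.array([(8.6,7.8),(10,5),(10,-10),(6.5,-10),(6.5,7.5),(3,7.5),(3,0),(3,-10),(-.5,-10),(-.5,-3)])*1e-3
t0=status.get_time_s();found=False
for A,B in zip(wp[:-1],wp[1:]):
    n=int(np.ceil(np.linalg.norm(B-A)/.002))
    for k in range(1,n+1):
        w=A+(B-A)*k/n; q=C+w[0]*ex+w[1]*ey
        bot.line_to([q[0],q[1],z],speed=.03)
        f=status.get_force()-f0
        print(np.round(w*1e3,1),np.round(f,1),round(status.get_time_s(),2))
        if f[2]<2.5: found=True;break
        if f[2]>14: z+=.0002
        elif f[2]<6: z-=.0002
    if found or status.get_time_s()-t0>13: break
p=status.get_tool_pos();print(found,p,z)
E
python3 sweep.py
```

```text
[9.3 6.4] [-0.2  2.1  8.8] 21.11
[10.  5.] [-0.3  2.9 10.1] 21.36
[10.   3.1] [1.2 3.3 8. ] 21.61
[10.   1.3] [ 1.  -0.2 -0.8] 21.86
True [0.56985705 0.06062361 0.08593485] 0.087
```

Fz dropped to zero at local offset (10, 1.3) mm and the tool sank about 1 mm. Pushing down with a guard.

```bash
python3 - <<'E'
from h import *
f0=np.load("/tmp/f0.npy")
p=status.get_tool_pos();print(p,status.get_force()-f0,status.get_time_s())
h=bot.line_to([p[0],p[1],.075],speed=.03,guard=6)
p=status.get_tool_pos();print(h,p,status.get_force()-f0,status.get_ft_torque(),status.get_time_s())
E
```

```text
[0.56985705 0.06062361 0.08593485] [ 0.97478661 -0.15374948 -0.83181895] 21.8583
False [0.56963085 0.06026293 0.07451792] [ 1.14777235 -4.02491642 -2.5009028 ] [-1.19670101 -0.28220257  0.05159106] 22.4083
```

```bash
python3 - <<'E'
from h import *
f0=np.load("/tmp/f0.npy")
p=status.get_tool_pos()
bot.line_to([p[0],p[1]-.0008,.0735],speed=.02); print(status.get_force()-f0)
for zt in (.067,.058):
    p=status.get_tool_pos();f=status.get_force()-f0
    h=bot.line_to([p[0],p[1]+np.clip(f[1]*2e-4,-.001,.001),zt],speed=.025,guard=7)
    p=status.get_tool_pos();print(h,p,status.get_force()-f0,status.get_time_s())
    if h: break
p=get_image("scene");cv2.imwrite("pics/g4.png",cv2.resize(p["image"][100:230,270:420],None,fx=5,fy=5))
E
```

```text
[ 1.32080771 -1.75405426 -0.00588208]
False [0.56926675 0.05950197 0.06673718] [ 0.89966851  0.29188784 -0.46372333] 23.0667
True [0.56984153 0.0595522  0.0605477 ] [-0.63145705  0.41679349 12.05307417] 23.4083
```

View pics/g4.png

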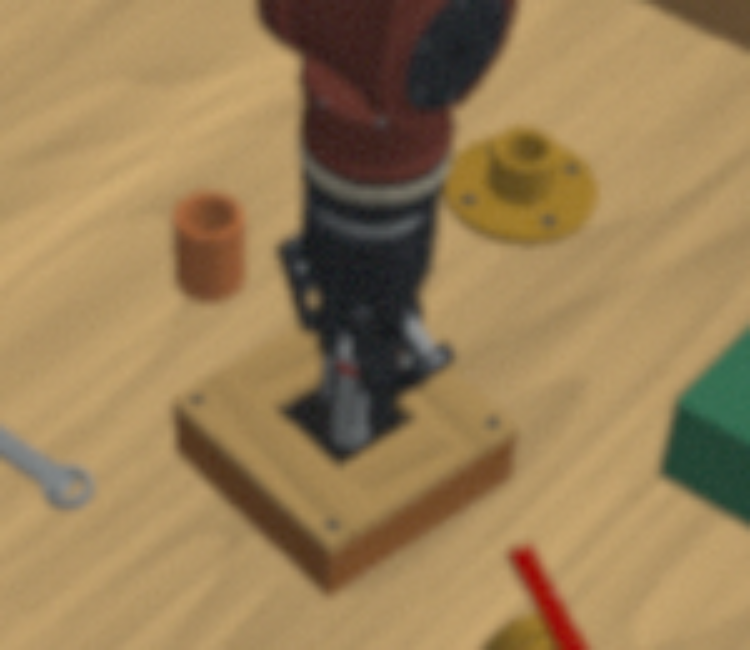

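The tool has gone down 26.7 mm and Fz rose to 12 N, so the post is bottomed; the image shows it standing in the recess at crop (348,420). Releasing, then fetching the flange.

```bash
python3 - <<'E'
from h import *
p=status.get_tool_pos()
jaws.let_go(); print(status.get_force(),status.get_time_s())
bot.line_to([p[0],p[1],.19],speed=.15)
bot.reach([.4924,.3371,.15],O); print(status.get_time_s())
s=get_image("scene");cv2.imwrite("pics/g5.png",cv2.resize(s["image"][150:220,300:380],None,fx=8,fy=8,interpolation=cv2.INTER_CUBIC))
t=get_image("top");cv2.imwrite("pics/g5t.png",cv2.resize(t["image"][165:235,260:340],None,fx=8,fy=8,interpolation=cv2.INTER_CUBIC))
cv2.imwrite("pics/g5f.png",cv2.resize(s["image"][60:160,330:430],None,fx=6,fy=6,interpolation=cv2.INTER_CUBIC))
for X in((.5697,.0596,.116),):
    print((proj(s,X)-[300,150]+.5)*8-.5,(proj(t,X)-[260,165]+.5)*8-.5)
E
```

```text
[-0.02574757  0.24926919  0.87683355] 24.1083
26.25
[333.3321403  152.44322517] [295.78370011 250.32385016]
```

View pics/g5.png

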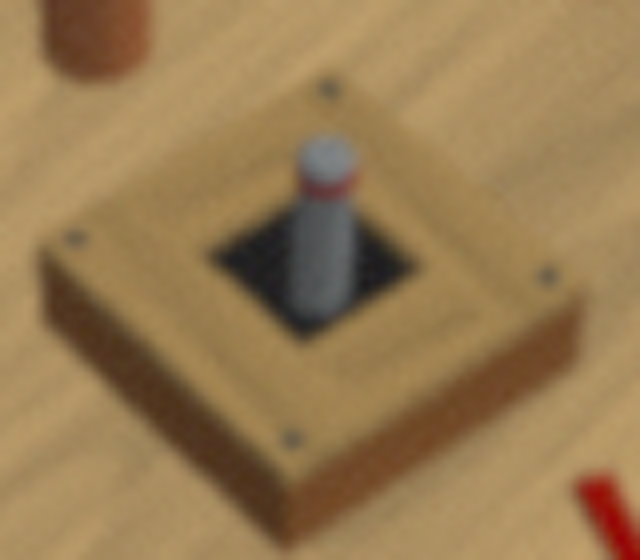

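View pics/g5t.png

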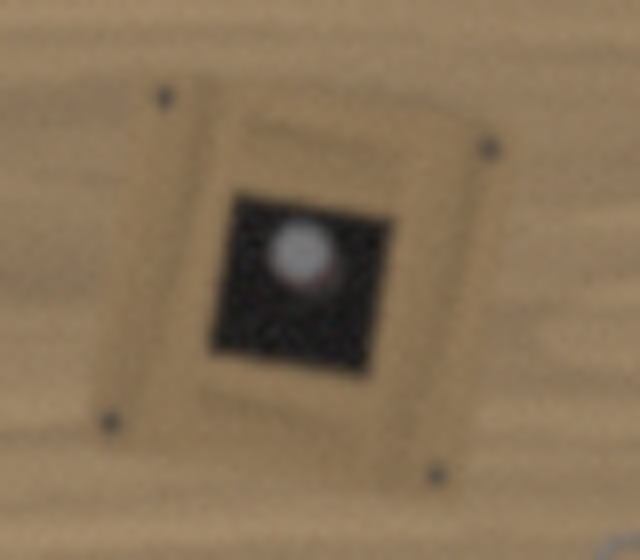

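View pics/g5f.png

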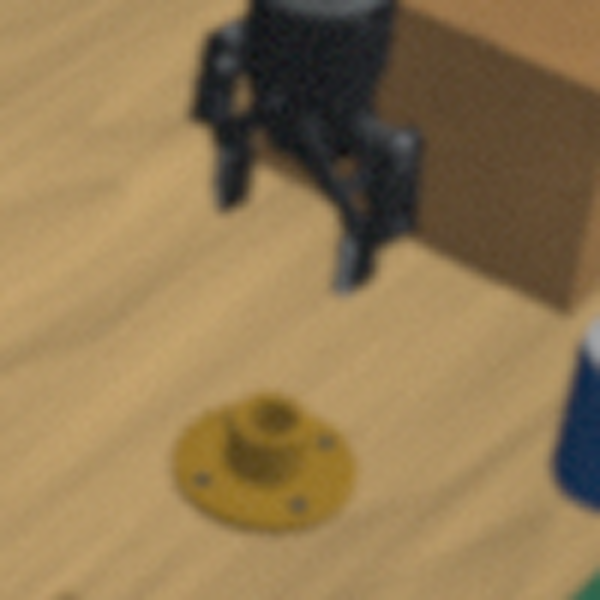

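The post stands in the recess, with its top at top-crop (301,252), about 2 mm towards -y from where I gripped it. The flange is still flat in its original place. Gripping the hub.

```bash
python3 - <<'E'
from h import *
t=np.load("/tmp/t.npy",allow_pickle=True).item()
print(ray(t,((246.5)/4-.5+150,(333.5)/4-.5+140),.042))
h=bot.line_to([.4924,.3371,.009],attitude=O,speed=.12,guard=8)
print(h,status.get_tool_pos(),status.get_time_s())
if not h:
    jaws.clamp(60);print(status.get_grip_width(),status.get_force(),status.get_tool_pos(),status.get_time_s())
    p=status.get_tool_pos();bot.line_to([p[0],p[1],.04],speed=.08);bot.sleep(.1);print(status.get_force(),status.get_grip_width())
    bot.line_to([p[0],p[1],.2],speed=.15); print(status.get_time_s())
    s=get_image("scene");cv2.imwrite("pics/g6.png",cv2.resize(s["image"][60:160,330:430],None,fx=6,fy=6,interpolation=cv2.INTER_CUBIC))
E
```

```text
[0.49322576 0.32914485 0.042     ]
False [0.49307019 0.33738618 0.00997336] 27.675
0.04678895972357512 [-0.89708804 -0.12807213  5.33127015] [0.49277362 0.33730624 0.00979345] 28.125
[-0.07717112  0.04755427 -3.42469461] 0.0463464758960204
29.9833
```

View pics/g6.png

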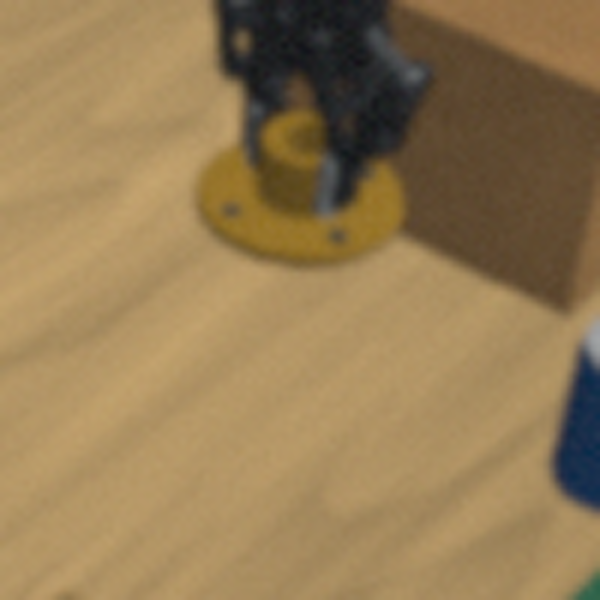

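```bash
python3 - <<'E'
from h import *
s=get_image("scene");p=status.get_tool_pos();print(p)
z=cv2.resize(s["image"][60:160,330:430],None,fx=7,fy=7,interpolation=cv2.INTER_CUBIC)
def circ(x,y,zz,r,c):
    q=np.array([(proj(s,[x+r*np.cos(a),y+r*np.sin(a),zz])-[330,60]+.5)*7-.5 for a in np.linspace(0,6.283,60)])
    cv2.polylines(z,[q.round().astype(np.int32)],True,c,1)
b=p[2]-.0098
circ(p[0],p[1],b+.008,.055,(0,255,0));circ(p[0],p[1],b+.042,.024,(255,0,0))
cv2.imwrite("pics/g7.png",z)
E
```

```text
[0.49223768 0.3370939  0.19873809]
```

View pics/g7.png

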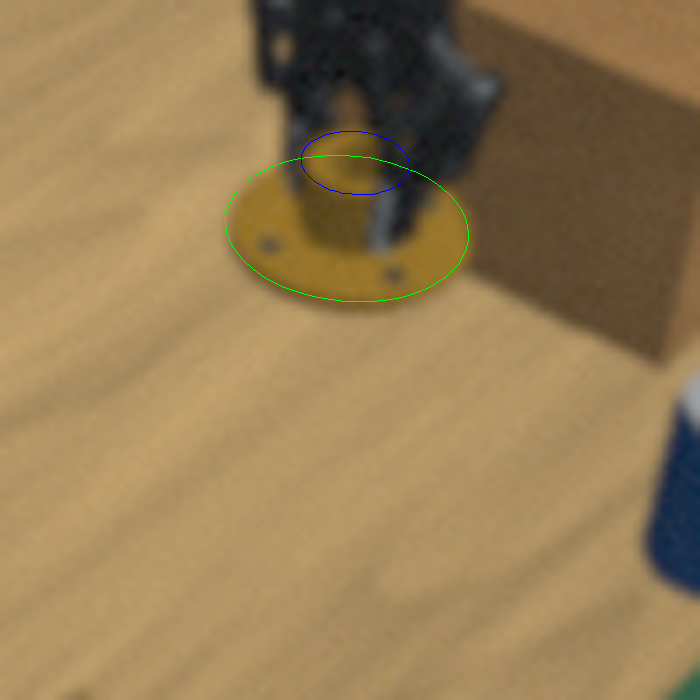

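The projected disc and hub circles match the held flange, so it is level and centred on the TCP. I'll carry it over, line it up visually and lower it with a guard.

```bash
python3 - <<'E'
from h import *
bot.reach([.5690,.0578,.2],O)
bot.line_to([.5690,.0578,.132],attitude=O,speed=.12); bot.sleep(.2)
f0=status.get_force();print(f0,status.get_tool_pos(),status.get_time_s());np.save("/tmp/f1.npy",f0)
s=get_image("scene");cv2.imwrite("pics/g8.png",cv2.resize(s["image"][120:220,290:390],None,fx=7,fy=7,interpolation=cv2.INTER_CUBIC))
h=bot.line_to([.5690,.0578,.108],speed=.03,guard=4)
print(h,status.get_force()-f0,status.get_tool_pos(),status.get_time_s())
E
```

```text
[ 0.46928003 -0.17086839 -3.47318645] [0.56963628 0.0577511  0.1330583 ] 32.1167
False [-1.05103618  0.21930197 -0.82379509] [0.56914332 0.05778405 0.1082147 ] 33.1167
```

View pics/g8.png

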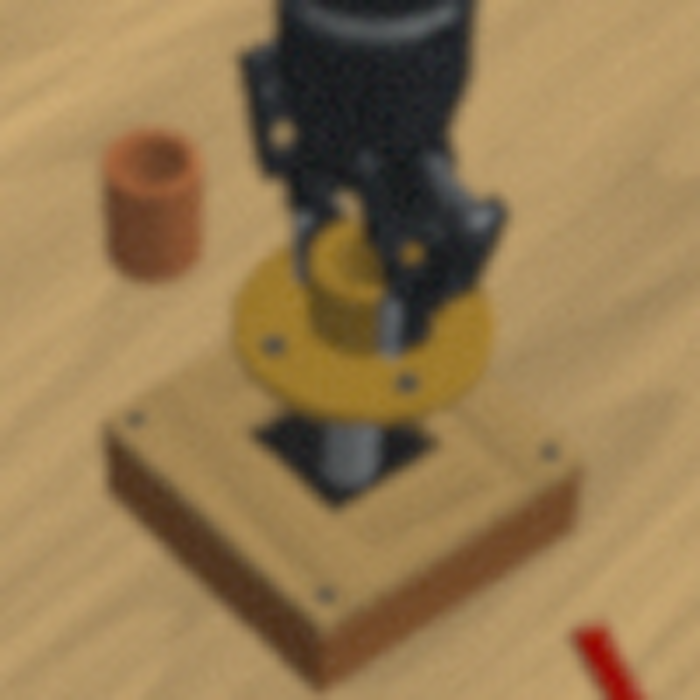

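The post top entered the bore without contact. Lowering the rest of the way, then the final approach with a guard.

```bash
python3 - <<'E'
from h import *
f0=np.load("/tmp/f1.npy")
h=bot.line_to([.5690,.0578,.066],speed=.05,guard=4)
print(h,status.get_force()-f0,status.get_tool_pos(),status.get_time_s())
if not h:
    h=bot.line_to([.5690,.0578,.055],speed=.015,guard=4)
    print(h,status.get_force()-f0,status.get_ft_torque(),status.get_tool_pos(),status.get_time_s())
s=get_image("scene");cv2.imwrite("pics/g9.png",cv2.resize(s["image"][120:220,290:390],None,fx=7,fy=7,interpolation=cv2.INTER_CUBIC))
E
```

```text
False [-1.36620358  0.63938831  0.12760728] [0.56930464 0.05775948 0.06641023] 34.1083
True [-0.62165333  0.60664328  7.79090978] [0.02982223 0.06755251 0.01369181] [0.56911661 0.05776616 0.05980187] 34.6
```

View pics/g9.png

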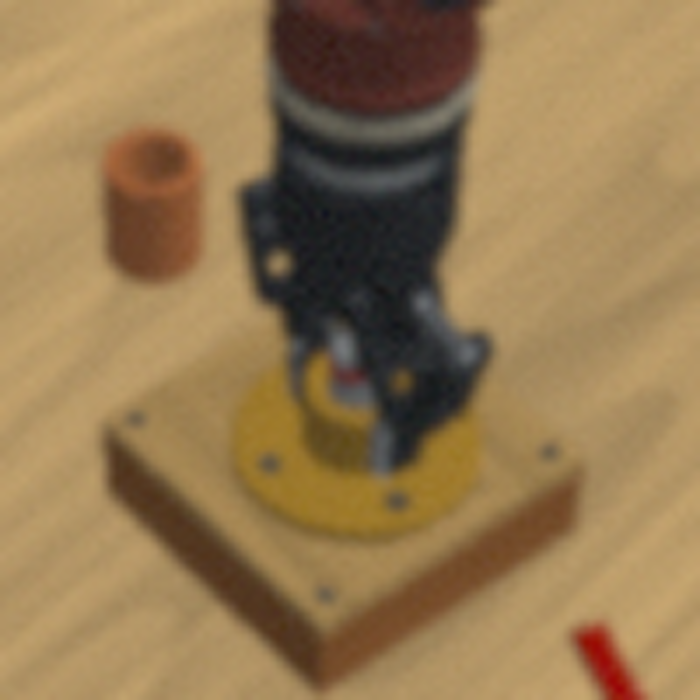

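TCP z is 59.8 mm, exactly 50 mm above where I picked up the flange, so it is lying on the plinth. Releasing, backing straight up and checking.

```bash
python3 - <<'E'
from h import *
jaws.let_go(); bot.sleep(.1)
p=status.get_tool_pos();bot.line_to([p[0],p[1],.2],attitude=O,speed=.12); print(status.get_force(),status.get_grip_width())
bot.reach([.45,-.3,.3],O); bot.sleep(.2); print(status.get_time_s())
s=get_image("scene");cv2.imwrite("pics/ga.png",s["image"]);cv2.imwrite("pics/gb.png",cv2.resize(s["image"][130:220,290:390],None,fx=7,fy=7,interpolation=cv2.INTER_CUBIC))
t=get_image("top");cv2.imwrite("pics/gc.png",t["image"])
E
```

```text
[ 1.42576293e-04  2.33100333e-01 -3.08882429e-01] 0.08524842089916247
38.2
```

View pics/gb.png

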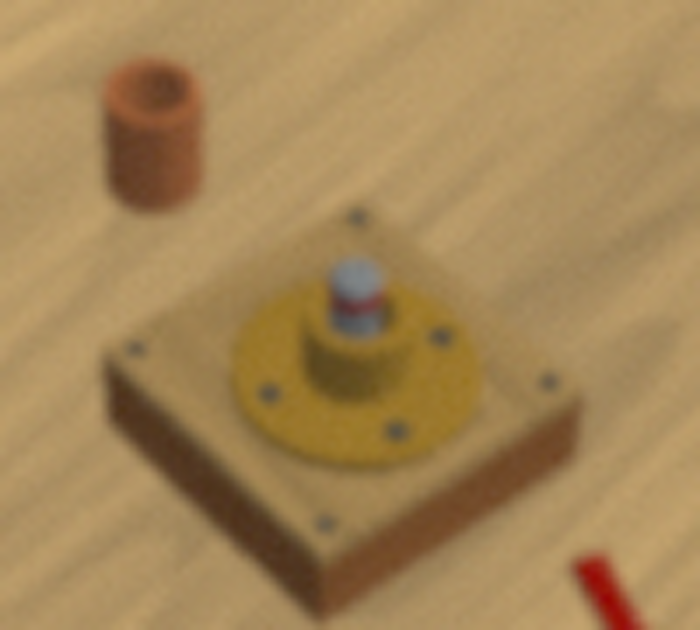

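View pics/gc.png

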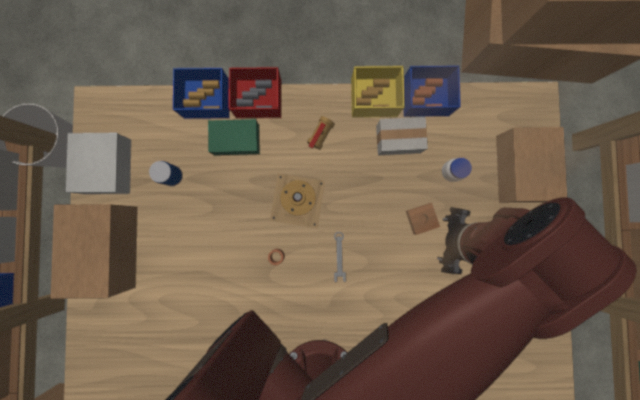

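View pics/ga.png

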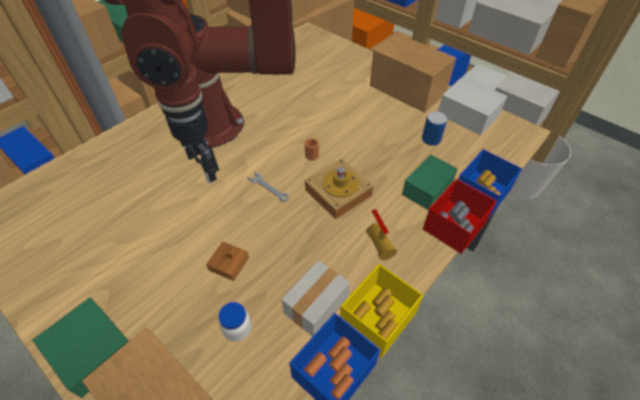

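The flange lies flat at scene crop (357,370) with the post upright through the bore, its top at (356,272). The holder is empty and the other stock hasn't moved.

```bash
python3 -c "
from bench import bot,status
bot.hand_in();print(status.get_time_s())"
```

```text
the job is handed in; nothing more can be done
the job is handed in; nothing more can be done
```

The post is standing fully home in the hidden hole and the brass flange lies flat on the plinth over it, hub up. I handed the job in just after 38.2 s on the clock; no verdict is reported.

- **Finding the hole:** My first spiral was cut short on several legs, because the force guard tripped on start-of-motion friction. I swept the uncovered area in 2 mm steps, and the post dropped in about 10 mm in x and 1 mm in y from where I measured the recess centre. That is 1 mm past the stated 9 mm limit, within the 2 mm calibration error.
- **Post:** The tool sank 26.7 mm below its pad-contact height and then met a firm stop at 12 N. That agrees with the 26 mm depth, allowing for some give under load.
- **Flange:** It went over the post without touching and was set down by a guarded descent, not dropped. The tool stopped exactly 50 mm above its pick-up height, which is the plinth's height.
- **Last pictures:** The flange looks flat and the post upright through the bore. The other stock looks where it was, judged by eye, and the gripper was clear of everything.

The post's top measured about 2 mm towards -y from my grip position, so I centred the flange on the measured position.

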